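# Leak-test the gasket joint of a gas manifold casing

### The job

Take the leak-detector pen out of its stand and guide its nose slowly and steadily (about 3 cm a second) along the whole dark gasket joint on top of the aluminium casing, starting at the end beside the brass hexagon plug and following both bends to the other end, with the nose just above the joint (about 5 mm) and not pressed hard on the casing. Then put the pen back in its stand, nose down and upright, and let go; leave the tin, wrench, screwdriver and copper tee where they are.

Things in the scene. Friction and masses are not known exactly. Their poses are not given: they have to be found in the camera images.
- pen: loose leak-detector pen, 0.12 kg, 170 mm long, standing nose down in the stand. Origin at the nose tip, z towards the handle's top. Steel probe 8 mm thick from 0 to 70 mm; black flange 36 mm wide from 70 to 76 mm; round black handle 26 mm thick from 76 to 170 mm, to be gripped near its top at any yaw. In the stand the flange rests on its top and the nose is 10 mm above the table.
- pen_nose (a point): tip of the pen's nose (the pen's origin)
- stand: fixed grey block 60 x 60 x 80 mm on a thin dark 90 mm square foot plate. Origin at the centre of its underside, z up. A vertical round hole 19 mm wide and 76 mm deep, with a 2 mm chamfer, opens in the centre of its top; the pen's probe goes down it until the flange sits on the top
- stand_mouth (a point): centre of the hole's mouth, 80 mm above the table
- casing: fixed aluminium casting 120 (x) x 184 (y) x 60 mm, origin under its centre, z up; pipe stubs stick out 26 mm at both y ends. A dark gasket bead 5 mm wide, 1 mm proud, crosses the top as a dogleg: along y, slanting, along y again. A brass hexagon plug 20 mm wide, 18 mm tall stands at casing x, y = -46, -75 mm, beside the joint's start; bolt heads 6 mm tall, 20 mm or more from the joint.
- seam_0 (a point): point 0 of 0 to 7 on the crest of the gasket joint, 61 mm above the casing's underside; casing-frame x, y = -22.4, -84 mm (8 mm in from the edge; the start, nearest the brass plug)
- seam_1 (a point): point 1 of 0 to 7 on the crest of the gasket joint, 61 mm above the casing's underside; casing-frame x, y = -22.4, -58 mm
- seam_2 (a point): point 2 of 0 to 7 on the crest of the gasket joint, 61 mm above the casing's underside; casing-frame x, y = -22.4, -32 mm (first bend)
- seam_3 (a point): point 3 of 0 to 7 on the crest of the gasket joint, 61 mm above the casing's underside; casing-frame x, y = -7.5, -10.7 mm
- seam_4 (a point): point 4 of 0 to 7 on the crest of the gasket joint, 61 mm above the casing's underside; casing-frame x, y = 7.4, 10.6 mm
- seam_5 (a point): point 5 of 0 to 7 on the crest of the gasket joint, 61 mm above the casing's underside; casing-frame x, y = 22.3, 31.9 mm (second bend)
- seam_6 (a point): point 6 of 0 to 7 on the crest of the gasket joint, 61 mm above the casing's underside; casing-frame x, y = 22.3, 57.9 mm
- seam_7 (a point): point 7 of 0 to 7 on the crest of the gasket joint, 61 mm above the casing's underside; casing-frame x, y = 22.3, 83.9 mm (8 mm in from the far edge; the finish)
- tin: bystander: round metal tin, 64 mm in diameter, 60 mm tall, origin under its centre
- wrench: bystander: steel wrench lying flat
- screwdriver: bystander: red-handled screwdriver lying flat
- tee: bystander: small copper tee fitting 50 x 42 mm, 25 mm tall, lying on the table
There are look-alikes about, which are no part of the job. Of the things shaped like the stand, the grey one is meant. Of the things shaped like the pen, the black one is meant.

How it is judged:
By the outcome, as a careful person would: the job done as asked, in the order asked, and still so for the second after the job is handed in, with the robot touching nothing.
It also fails if it takes over 72 s, if anything falls off the work surface, if the arm or the gripper's body presses on something with over 40 N, if the wrist force passes 120 N, or if a joint passes its speed limit or range.

### The arm

A 6-joint arm with a two-finger parallel gripper is mounted at the origin on the work surface. World frame = base frame: x ahead of the robot, y to its left, z up, the work surface at z = 0. Lengths are in m, angles in rad, forces in N, time in s.
With the tool pointing down it reaches from about 0.3 to 0.775 m from the base axis. Payload 14.6 kg.
Tool frame: the origin (TCP) lies on the centre line of the jaws, within the pads' length; the fingertips stand 25 mm ahead of it and the grasp point (between the pads) lies 6 mm ahead of it (ctrl.tip_reach is the distance from the TCP to the fingertips, in m); z points along the fingers, y is the line along which they close (so a half turn about z gives the same grasp; the last joint's range is limited). The gripper opens to 94 mm and grips with 3 to 60 N. Pads are 16 mm wide; open, the fingers measure 119 mm over their backs; the gripper's body (75 mm by 177 mm) begins 78 mm behind the grasp point.
Start: joints at [1.274, 0.3, 1.521, -0, 1.321, -0.067], TCP at [0.125, 0.536, 0.23] pointing down, gripper open.
Joint ranges: [-3.03, 3.03], [-0.79, 2.21], [0.23, 2.52], [-1.04, 4.18], [0, 3.07], [-2.55, 2.55]. Speed limits (rad/s): [2.22, 2.22, 2.57, 3.14, 3.14, 3.14].

### API

Orientations are given as [roll, pitch, yaw] about the fixed x, y, z axes, in that order (R = Rz(yaw) Ry(pitch) Rx(roll)).
In Python, from station import ctrl gives the robot as it stands. The module is installed in compiled form; this text tells all that it offers.
- The arm moves only by the tool apply_moves, never from a script. Its argument "deltas" is a list of rows, each a list of 7 numbers: the closure in counts, from 0 (fully open) to 255 (shut), then the shift along the world's x, y, z in cm, then the turn, a rotation vector about the world's x, y, z in rad. In form: [[jaw, tx, ty, tz, ax, ay, az], ...]. A call has 1 to 10 rows; each row shifts and turns the commanded pose from where the row before left it; what a row does not reach is not made up. A row lasts 1/10 s, in which the tool goes at most 50 mm and 8.59 degrees, less where a joint would pass 70% of its speed; a pose out of reach is approached as far as the arm can. A call with a gripper value outside its range is refused whole. The fingers move at their own pace and stop on an object; "grip_force" is the grip in N (left out, the last holds). Time passes only in rows, so rows that do not move let the fingers close. It gives the time, the measured TCP pose, the force, the opening and the grip force at its end, in the units of the state.
- ctrl.get_obs(): the state, without advancing time (a new reading comes with each control period).
- ctrl.camera(name): name is "scene" or "top" or "wrist"; returns a dict with "img" (400x640x3 uint8, red, green, blue), "K" (3x3 intrinsics, pixels), "pose" (4x4, takes a point from camera to world coordinates); the wrist camera has in their place "hand_eye" (4x4, takes a point from camera to tool coordinates, whose origin is the TCP and whose axes are the flange's). Camera axes: x right, y up, looking along -z (the intrinsics and any distortion apply to the point x, -y, -z); pixel columns grow to the right and rows downward; lengths in m; the calibration is good to about 2 mm. A picture is of the moment at which its call begins: read the wrist's pose just before it. There is no depth.
- ctrl.hand_in(): hands the job in; it is judged then, once.
The state is a dict: "time_s": time; "qpos": joint angles; "joint_vel": joint speeds; "tau": joint torques, N m; "ee_pos": TCP position; "eef_rot": TCP orientation; "force": force on the tool from outside, world axes, zero at the start; "moment": the same for the moment, N m; "grip_width": finger opening in m; "grip_force": force on a finger pad.
Only numpy, scipy, OpenCV 4.12 (cv2) and the standard library are available. Lean on these libraries where they do the work, as an engineer would, in place of code of your own. Each camera call takes 0.05 s, during which the arm holds its last target. There are 200 camera calls.

## Working session

There is one attempt and no reset: what is moved stays moved. The work goes in short steps, Python scripts to look and compute and a tool call to move; the robot and the scene stay as the last step left them, time stands still between calls to the robot, and variables do not carry over. Pictures are saved under pics/ and viewed, at most 10 in all, crops included, and the job is handed in when it is done.

Besides the shell and the picture viewer there is one more tool, called after "Request:" as name([rows], argument=value, ...), one row to a line, values as JSON. apply_moves: Moves the arm, as the interface text tells. Its arguments: {"type":"object","properties":{"deltas":{"type":"array"},"grip_force":{"type":"number"}},"required":["deltas"]}

```bash
mkdir -p pics; cat > h.py <<'E'
import numpy as np, cv2
from station import ctrl
def snap(n,f):
    c=ctrl.camera(n); cv2.imwrite('pics/'+f,c['img'][:,:,::-1]); np.savez('pics/'+f[:-4]+'.npz',**c); return c
def ray(c,uv,z,T=None):
    T=c['pose'] if T is None else T
    p=np.linalg.solve(c['K'],[uv[0],uv[1],1.]); d=T[:3,:3]@[p[0],-p[1],-p[2]]
    o=T[:3,3]; return o+d*(z-o[2])/d[2]
def proj(c,X,T=None):
    T=c['pose'] if T is None else T
    q=T[:3,:3].T@(np.array(X)-T[:3,3]); u=c['K']@[q[0],-q[1],-q[2]]; return u[:2]/u[2]
E
python3 - <<'E'
from h import *
a=snap('scene','s1.png');b=snap('top','t1.png')
cv2.imwrite('pics/st.png',cv2.resize(np.vstack([a['img'],b['img']])[:,:,::-1],(480,600)))
print({k:v for k,v in a.items() if k!='img'},{k:v for k,v in b.items() if k!='img'}); print(ctrl.get_obs())
E
```

```text
{'K': array([[395.1302791 ,   0.        , 319.52572251],
       [  0.        , 395.1302791 , 192.45272907],
       [  0.        ,   0.        ,   1.        ]]), 'pose': array([[-0.42091763, -0.75820047,  0.49795622,  1.11178254],
       [ 0.90704848, -0.35759119,  0.22224219,  0.24169875],
       [ 0.00956062,  0.54521609,  0.83824102,  0.986029  ],
       [ 0.        ,  0.        ,  0.        ,  1.        ]])} {'K': array([[487.10764143,   0.        , 326.62759318],
       [  0.        , 487.10764143, 196.7794597 ],
       [  0.        ,   0.        ,   1.        ]]), 'pose': array([[ 4.15478169e-03,  9.80591979e-01, -1.96015580e-01,
         3.30820640e-01],
       [-9.99636859e-01, -1.14625788e-03, -2.69227792e-02,
        -1.79034225e-02],
       [-2.66249458e-02,  1.96056257e-01,  9.80231124e-01,
         1.20688719e+00],
       [ 0.00000000e+00,  0.00000000e+00,  0.00000000e+00,
         1.00000000e+00]])}
{'time_s': 0.1, 'qpos': array([ 1.27443993e+00,  3.00412636e-01,  1.52152463e+00,  1.43402321e-05,
        1.32068048e+00, -6.66167489e-02]), 'joint_vel': array([ 0.00033803, -0.00132371,  0.0012727 ,  0.00209773, -0.00089929,
        0.00078159]), 'tau': array([-2.08204224e-04, -5.32631993e+01, -3.53285229e+01,  7.09128915e-02,
        2.34872365e-02, -8.33913828e-05]), 'ee_pos': array([0.125196  , 0.53534835, 0.22994226]), 'eef_rot': array([-3.14057076e+00, -8.20970298e-05,  2.91184940e+00]), 'force': array([-0.45245236,  0.25184322,  0.23511256]), 'moment': array([ 0.05312144,  0.00047739, -0.00482083]), 'grip_force': 0.0, 'grip_width': 0.09397154483809264}
```

View pics/t1.png

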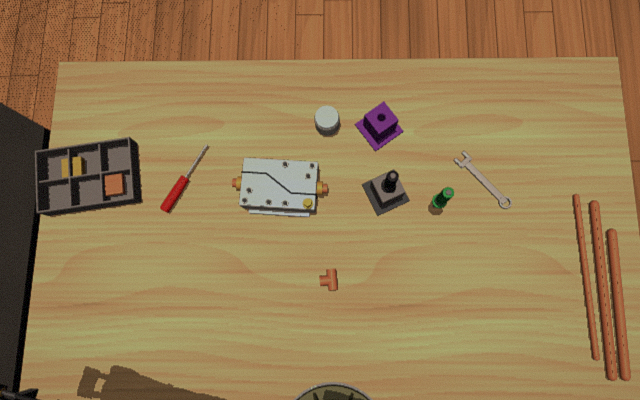

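View pics/s1.png

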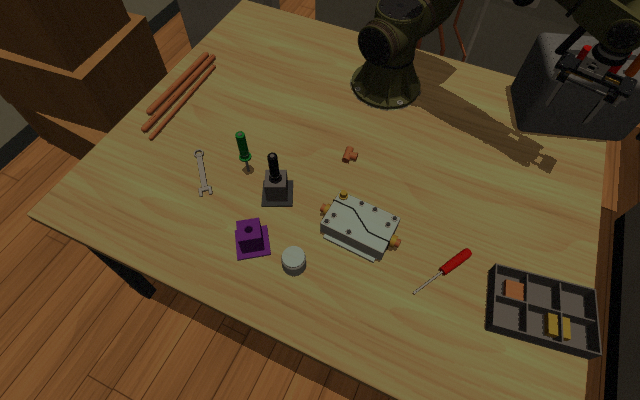

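The top view shows two stands: grey at (386,190) holding the black pen, and purple at (380,122). There are two pens: black at (390,180) and green at (443,198). The grey stand and black pen match the description. The casing is at (280,186), with its brass plug at (308,204). I'll confirm in one crop and take measurements.

```bash
python3 - <<'E'
from h import *
t=dict(np.load('pics/t1.npz')); s=dict(np.load('pics/s1.npz'))
a=cv2.resize(t['img'][140:230,220:420],(800,360),interpolation=cv2.INTER_CUBIC)
b=cv2.resize(s['img'][140:220,230:410],(540,240),interpolation=cv2.INTER_CUBIC)
o=np.zeros((600,800,3),np.uint8);o[:360]=a;o[360:,:540]=b
cv2.imwrite('pics/crop.png',o[:,:,::-1])
print('pen top',ray(t,(391.5,174.5),.18))
print('foot ctr',ray(t,(386,193),.003), 'plug',ray(t,(308,203.5),.078))
E
```

```text
pen top [ 0.58513753 -0.12984025  0.18      ]
foot ctr [ 0.58108661 -0.13428797  0.003     ] plug [0.5404383  0.05701627 0.078     ]
```

View pics/crop.png

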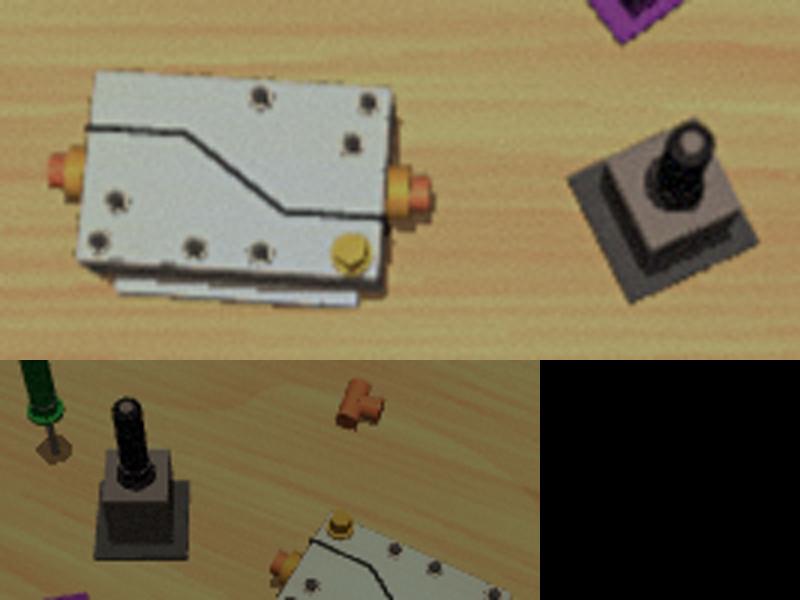

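The crop confirms it: the black pen stands in the grey stand, and the dogleg starts beside the plug at right, at crop (385,217). I'll move over the casing for a wrist view.

Request:
apply_moves([
  [0,3,-2.6,1,0,0,0],
  [0,3,-2.6,1,0,0,0],
  [0,3,-2.6,1,0,0,0],
  [0,3,-2.6,1,0,0,0],
  [0,3,-2.6,1,0,0,0],
  [0,3,-2.6,1,0,0,0],
  [0,3,-2.6,1,0,0,0],
  [0,3,-2.6,1,0,0,0],
  [0,3,-2.6,1,0,0,0],
  [0,3,-2.6,1,0,0,0],
])

```text
time_s: 1.1
ee_pos: [0.4262, 0.2742, 0.3307]
eef_rot: [-3.141, -0.0, 2.912]
force: [1.0, 0.3, -0.0]
grip_width: 0.0938
grip_force: 0.0
```

Request:
apply_moves([
  [0,3,-2.6,1,0,0,0],
  [0,3,-2.6,1,0,0,0],
  [0,3,-2.6,1,0,0,0],
  [0,3,-2.6,1,0,0,0],
  [0,2,-2.6,1,0,0,0],
  [0,0,-2,0,0,0,0],
  [0,0,0,0,0,0,0],
  [0,0,0,0,0,0,0],
])

```text
time_s: 1.9
ee_pos: [0.5651, 0.1257, 0.3801]
eef_rot: [-3.142, -0.001, 2.911]
force: [-1.6, 0.2, 0.1]
grip_width: 0.0941
grip_force: 0.0
```

```bash
cat >> h.py <<'E'
from scipy.spatial.transform import Rotation as R
def wsnap(f):
    o=ctrl.get_obs(); c=ctrl.camera('wrist'); T=np.eye(4); T[:3,:3]=R.from_euler('xyz',o['eef_rot']).as_matrix(); T[:3,3]=o['ee_pos']
    c['pose']=T@c['hand_eye']; cv2.imwrite('pics/'+f,c['img'][:,:,::-1]); np.savez('pics/'+f[:-4]+'.npz',**c); return c
E
python3 - <<'E'
from h import *
c=wsnap('w1.png'); o=ctrl.get_obs(); print(o['time_s'],o['ee_pos'],o['eef_rot'],o['force']); print(c['hand_eye'],c['pose'],c['K'],[k for k in c])
E
```

```text
1.95 [0.56501762 0.12621182 0.38025231] [ 3.14157390e+00 -4.57354763e-04  2.91216450e+00] [ 0.34898588 -0.4983418   0.27966104]
[[ 3.92487442e-04  9.70772293e-01  2.40002086e-01  6.98563428e-02]
 [ 9.99998587e-01  1.12674275e-05 -1.68092287e-03 -2.87374668e-04]
 [-1.63449755e-03  2.40002406e-01 -9.70770917e-01 -1.53460831e-01]
 [ 0.00000000e+00  0.00000000e+00  0.00000000e+00  1.00000000e+00]] [[ 0.22786637 -0.94530702 -0.23339142  0.49714222]
 [ 0.97369118  0.2216047   0.05307392  0.14138404]
 [ 0.00154949 -0.23934493  0.97093337  0.53364628]
 [ 0.          0.          0.          1.        ]] [[307.38489698   0.         320.83317575]
 [  0.         307.38489698 200.52702324]
 [  0.           0.           1.        ]] ['img', 'K', 'hand_eye', 'pose']
```

View pics/w1.png

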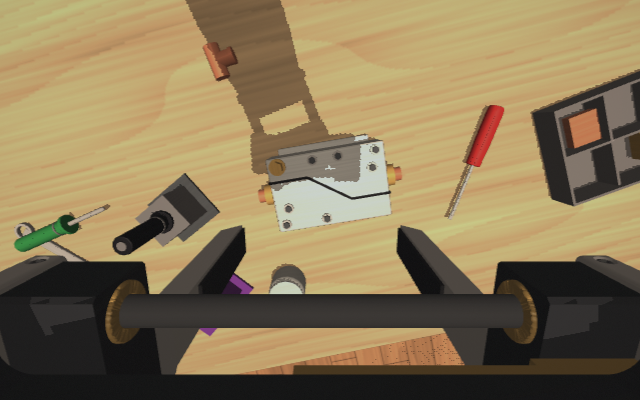

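In the wrist view the seam runs from (272,184) by the plug, through bends at (308,178) and (351,198), to (390,192). The black pen's top is at (123,245), leaning outward only through perspective. I'll measure the seam in both views.

```bash
cat > seam.py <<'E'
from h import *
def line(c,p,q):   # dark-line centre, subpixel, sampled between pixel p and q -> fitted world line
    g=c['img'].astype(float).sum(2); g=cv2.GaussianBlur(g,(0,0),.6)
    p,q=np.array(p,float),np.array(q,float); d=(q-p)/np.linalg.norm(q-p); n=np.array([-d[1],d[0]]); W=[]
    s=np.arange(-4,4.01,.25)
    for a in np.linspace(.12,.88,40):
        m=p+a*(q-p); P=(m+s[:,None]*n).astype(np.float32)
        v=cv2.remap(g.astype(np.float32),P[None,:,0],P[None,:,1],cv2.INTER_LINEAR)[0]
        w=np.clip(np.median(v)-v-15,0,None)
        k=np.argmin(v); w[abs(np.arange(len(s))-k)>8]=0
        if w.sum()>0: W.append(ray(c,m+n*(w@s)/w.sum(),.061)[:2])
    W=np.array(W,np.float32); vx,vy,x,y=cv2.fitLine(W,cv2.DIST_HUBER,0,.001,.001).ravel()
    return np.array([x,y]),np.array([vx,vy])
def inter(l,m):
    t=np.linalg.solve(np.c_[l[1],-m[1]],m[0]-l[0]); return l[0]+t[0]*l[1]
def pose(c,px):
    L=[line(c,px[i],px[i+1]) for i in range(3)]
    b1,b2=inter(L[0],L[1]),inter(L[1],L[2])
    v=b2-b1; yaw=np.arctan2(v[1],v[0])-np.arctan2(63.9,44.7)
    ang=[np.arctan2(*( -np.sign(l[1][1])*l[1][0], abs(l[1][1]))) for l in (L[0],L[2])]
    ctr=(b1+b2)/2
    print('bends',b1.round(4),b2.round(4),'len',np.linalg.norm(v).round(4),'(0.0780) yaw',yaw.round(4),np.round(ang,4),'ctr',ctr.round(4))
    return b1,b2,ctr,yaw
E
python3 - <<'E'
from seam import *
t=dict(np.load('pics/t1.npz')); w=dict(np.load('pics/w1.npz'))
pose(t,[(220+x/4-.4,140+y/4-.4) for x,y in [(385,217),(286,211),(185,132),(86,128)]])
pose(w,[(270,185),(308,178),(351,198),(390,192)])
print('pen top w',ray(w,(123,246),.18),'foot',ray(w,(187,207),.0))
s=dict(np.load('pics/s1.npz')); print('pen top s',ray(s,(272,155),.18))
E
```

```text
bends [0.5707 0.101 ] [0.6189 0.161 ] len 0.077 (0.0780) yaw -0.0657 [-0.0691 -0.0757] ctr [0.5948 0.131 ]
bends [0.5692 0.1027] [0.618  0.1637] len 0.0781 (0.0780) yaw -0.0649 [-0.0614 -0.0617] ctr [0.5936 0.1332]
pen top w [ 0.58270265 -0.12767709  0.18      ] foot [ 0.58221405 -0.12455283  0.        ]
pen top s [ 0.58051418 -0.13202939  0.18      ]
```

Request:
apply_moves([
  [0,0.3,-3.2,-1,0,0,0],
  [0,0.3,-3.2,-1,0,0,0],
  [0,0.3,-3.2,-1,0,0,0],
  [0,0.3,-3.2,-1,0,0,0],
  [0,0.3,-3.2,-1,0,0,0],
  [0,0.3,-3.2,-1,0,0,0],
  [0,0,-3.2,-1,0,0,0],
  [0,0,-3.2,-1,0,0,0],
  [0,0,0,0,0,0,0],
  [0,0,0,0,0,0,0],
])

```text
time_s: 2.95
ee_pos: [0.5834, -0.1296, 0.3004]
eef_rot: [3.141, -0.0, 2.912]
force: [-0.1, -0.5, 0.4]
grip_width: 0.0942
grip_force: 0.0
```

```bash
python3 - <<'E'
from h import *
c=wsnap('w2.png'); o=ctrl.get_obs(); print(o['time_s'],o['ee_pos'],o['eef_rot'],proj(c,[.583,-.13,.18]),proj(c,[.583,-.13,.08]))
E
```

```text
3.0 [ 0.58350015 -0.12913024  0.30079561] [3.14133736e+00 3.47823814e-04 2.91283117e+00] [320.13450639 202.58482825] [320.16286015 182.6590284 ]
```

View pics/w2.png

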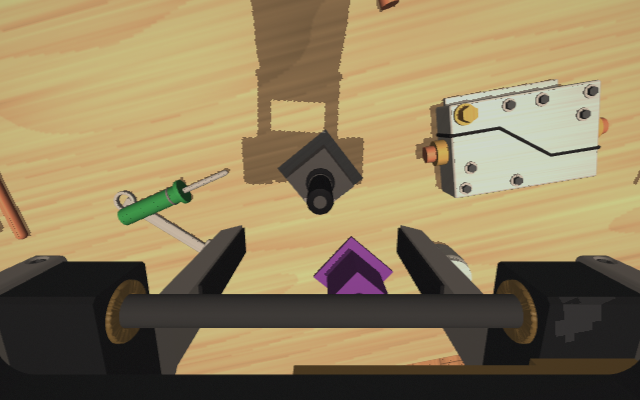

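The pen top is at (320,202), matching the prediction of (320.1,202.6). I'll go down and grip.

Request:
apply_moves([
  [0,0,0,-3,0,0,0],
  [0,0,0,-3,0,0,0],
  [0,0,0,-3,0,0,0],
  [0,0,0,-2,0,0,0],
  [0,0,0,-2,0,0,0],
  [0,0,0,-1,0,0,0],
  [0,0,0,0,0,0,0],
  [255,0,0,0,0,0,0],
  [255,0,0,0,0,0,0],
  [255,0,0,0,0,0,0],
], grip_force=25)

```text
time_s: 4.0
ee_pos: [0.5836, -0.1304, 0.1614]
eef_rot: [-3.142, 0.001, 2.912]
force: [0.7, -0.1, 0.7]
grip_width: 0.0732
grip_force: 0.0
```

Request:
apply_moves([
  [255,0,0,0,0,0,0],
  [255,0,0,0,0,0,0],
  [255,0,0,0,0,0,0],
  [255,0,0,0,0,0,0],
  [255,0,0,0,0,0,0],
  [255,0,0,0,0,0,0],
])

```text
time_s: 4.6
ee_pos: [0.5833, -0.1305, 0.1604]
eef_rot: [-3.142, -0.0, 2.912]
force: [0.1, -0.0, -1.3]
grip_width: 0.0258
grip_force: 25.2
```

Gripped; the nose is 150.5 mm below the TCP. Next I'll lift it straight out and carry it above the seam start.

Request:
apply_moves([
  [255,0,0,0.5,0,0,0],
  [255,0,0,1,0,0,0],
  [255,0,0,1.5,0,0,0],
  [255,0,0,1.5,0,0,0],
  [255,0,0,1.5,0,0,0],
  [255,0,0,1.5,0,0,0],
  [255,0,0,1.5,0,0,0],
  [255,0,0,1,0,0,0],
  [255,0,0,0.5,0,0,0],
  [255,0,0,0,0,0,0],
])

```text
time_s: 5.6
ee_pos: [0.5834, -0.1305, 0.266]
eef_rot: [-3.142, 0.001, 2.912]
force: [1.1, 0.9, -1.3]
grip_width: 0.0257
grip_force: 25.0
```

Request:
apply_moves([
  [255,-0.1,1,0,0,0,0],
  [255,-0.2,2,0,0,0,0],
  [255,-0.2,2,0,0,0,0],
  [255,-0.2,2,0,0,0,0],
  [255,-0.2,2,0,0,0,0],
  [255,-0.2,2,0,0,0,0],
  [255,-0.2,2,0,0,0,0],
  [255,-0.2,2,0,0,0,0],
  [255,-0.2,2,0,0,0,0],
  [255,0,1,0,0,0,0],
])

```text
time_s: 6.6
ee_pos: [0.5657, 0.0514, 0.2649]
eef_rot: [-3.142, -0.001, 2.913]
force: [0.0, -0.0, -0.1]
grip_width: 0.0257
grip_force: 25.0
```

Request:
apply_moves([
  [255,0,0,-1,0,0,0],
  [255,0,0,-1,0,0,0],
  [255,0,0,-0.5,0,0,0],
  [255,0,0,0,0,0,0],
  [255,0,0,0,0,0,0],
  [255,0,0,0,0,0,0],
])

```text
time_s: 7.2
ee_pos: [0.5664, 0.0493, 0.2408]
eef_rot: [3.141, 0.001, 2.911]
force: [0.7, 0.1, -1.4]
grip_width: 0.026
grip_force: 25.0
```

```bash
python3 - <<'E'
from h import *
c=wsnap('w3.png'); t=snap('top','t3.png'); s=snap('scene','s3.png'); o=ctrl.get_obs(); p=o['ee_pos'];print(o['time_s'],p,o['eef_rot'],o['force'])
X=np.array([p[0],p[1],p[2]-.1505]); out=[]
for d in (c,t,s):
    u=proj(d,X); print('nose pred',u, 'seam0',proj(d,[.5663,.0501,.061]))
    a,b=int(u[0])-50,int(u[1])-37
    P=cv2.copyMakeBorder(d['img'],60,60,60,60,cv2.BORDER_CONSTANT); k=P[b+60:b+135,a+60:a+160]; print('crop origin',a,b)
    out.append(cv2.resize(k,(400,300),interpolation=cv2.INTER_CUBIC))
out.append(out[0]*0)
cv2.imwrite('pics/c3.png',np.vstack([np.hstack(out[:2]),np.hstack(out[2:])])[:,:,::-1])
E
```

```text
7.35 [0.56637715 0.04946252 0.24071489] [3.14148709e+00 4.67415731e-04 2.91174430e+00] [ 0.26156299  0.49707279 -1.06039942]
nose pred [320.76672603 195.25572119] seam0 [321.27108467 189.15011332]
crop origin 270 158
nose pred [311.01082423 191.67340187] seam0 [311.45103371 194.2121841 ]
crop origin 261 154
nose pred [336.82575946 194.73164495] seam0 [336.55875032 200.51832041]
crop origin 286 157
```

View pics/c3.png

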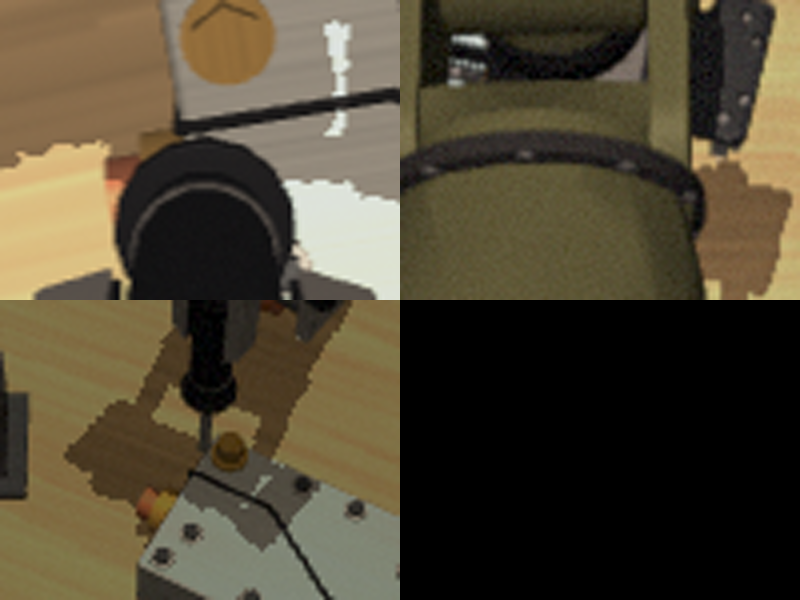

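In the scene view the nose is at (337.2,194.5), against a prediction of (336.8,194.7). The seam start lies on its predicted line in both views. I'll lower to 5 mm above the crest and sweep.

Request:
apply_moves([
  [255,0,-0.1,-0.5,0,0,0],
  [255,0,-0.1,-0.5,0,0,0],
  [255,0,0,-0.5,0,0,0],
  [255,0,0,-0.4,0,0,0],
  [255,0,0,-0.3,0,0,0],
  [255,0,0,-0.15,0,0,0],
  [255,0,0,0,0,0,0],
  [255,0,0,0,0,0,0],
  [255,0,0,0,0,0,0],
  [255,0,0,0,0,0,0],
])

```text
time_s: 8.35
ee_pos: [0.5663, 0.0475, 0.2171]
eef_rot: [3.142, 0.0, 2.912]
force: [-0.0, 0.2, -1.4]
grip_width: 0.0255
grip_force: 25.0
```

```bash
python3 - <<'E'
from h import *
P=np.array([ctrl.get_obs()['ee_pos'] for _ in range(3)]); s=snap('scene','s4.png'); o=ctrl.get_obs(); p=o['ee_pos'];print(o['time_s'],P,p,o['force'])
u=proj(s,[p[0],p[1],p[2]-.1505]); a,b=int(u[0])-32,int(u[1])-24; print(u,a,b)
cv2.imwrite('pics/c4.png',cv2.resize(s['img'][b:b+48,a:a+64],(640,480),interpolation=cv2.INTER_CUBIC)[:,:,::-1])
E
```

```text
8.4 [[0.56632689 0.04754735 0.21709512]
 [0.56632689 0.04754735 0.21709512]
 [0.56632689 0.04754735 0.21709512]] [0.56629797 0.04752399 0.21705769] [ 0.3176913  -0.04978724 -1.04015201]
[335.79198985 199.10983673] 303 175
```

View pics/c4.png

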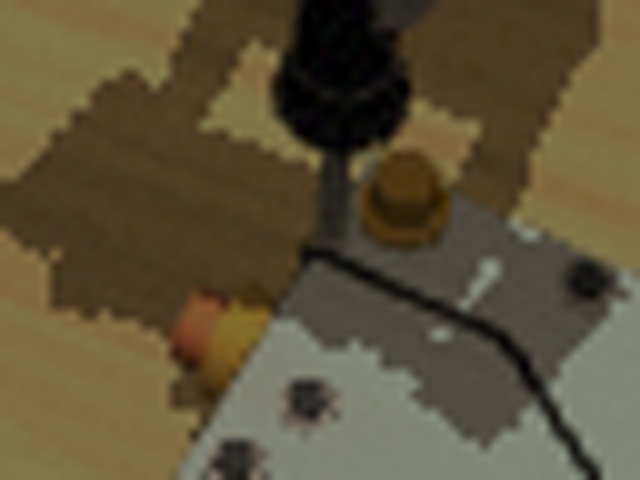

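The nose tip is at crop (330,243), just over the joint near its start edge. Sweeping.

Request:
apply_moves([
  [255,0.02,0.3,0,0,0,0],
  [255,0.02,0.3,0,0,0,0],
  [255,0.02,0.3,0,0,0,0],
  [255,0.02,0.3,0,0,0,0],
  [255,0.02,0.3,0,0,0,0],
  [255,0.02,0.3,0,0,0,0],
  [255,0.02,0.3,0,0,0,0],
  [255,0.02,0.3,0,0,0,0],
  [255,0.02,0.3,0,0,0,0],
  [255,0.02,0.3,0,0,0,0],
])

```text
time_s: 9.4
ee_pos: [0.5683, 0.0778, 0.2169]
eef_rot: [3.142, -0.0, 2.912]
force: [0.0, -0.6, -0.7]
grip_width: 0.0258
grip_force: 25.0
```

Request:
apply_moves([
  [255,0.02,0.3,0,0,0,0],
  [255,0.02,0.3,0,0,0,0],
  [255,0.02,0.3,0,0,0,0],
  [255,0.02,0.3,0,0,0,0],
  [255,0.02,0.3,0,0,0,0],
  [255,0.02,0.3,0,0,0,0],
  [255,0.02,0.3,0,0,0,0],
  [255,0.02,0.3,0,0,0,0],
  [255,0.18,0.24,0,0,0,0],
  [255,0.19,0.24,0,0,0,0],
])

```text
time_s: 10.4
ee_pos: [0.5737, 0.1065, 0.217]
eef_rot: [3.142, 0.0, 2.912]
force: [0.3, -0.2, -0.8]
grip_width: 0.0256
grip_force: 25.0
```

```bash
python3 - <<'E'
from h import *
o=ctrl.get_obs(); p=o['ee_pos'];print(o['time_s'],p,o['force'])
A=[np.array(x) for x in [(.5663,.0501),(.5696,.1020),(.6183,.1629),(.6216,.2148)]]
for i in range(3):
    d=(A[i+1]-A[i]);d/=np.linalg.norm(d); q=p[:2]-A[i]; print(i,'along',q@d,'off',q@[-d[1],d[0]])
E
```

```text
10.4 [0.57373013 0.10654017 0.21699222] [ 0.32360942 -0.16150604 -0.82662621]
0 along 0.05679790758975508 off -0.003833708481845465
1 along 0.0061252717883408005 off -0.00039009614195436914
2 along -0.059074456777077775 off 0.040903693946546846
```

Request:
apply_moves([
  [255,0.185,0.235,0,0,0,0],
  [255,0.185,0.235,0,0,0,0],
  [255,0.185,0.235,0,0,0,0],
  [255,0.185,0.235,0,0,0,0],
  [255,0.185,0.235,0,0,0,0],
  [255,0.185,0.235,0,0,0,0],
  [255,0.185,0.235,0,0,0,0],
  [255,0.185,0.235,0,0,0,0],
  [255,0.185,0.235,0,0,0,0],
  [255,0.185,0.235,0,0,0,0],
])

```text
time_s: 11.4
ee_pos: [0.5922, 0.13, 0.2169]
eef_rot: [-3.142, -0.0, 2.912]
force: [0.5, -0.6, -1.0]
grip_width: 0.0256
grip_force: 25.0
```

Request:
apply_moves([
  [255,0.185,0.235,0,0,0,0],
  [255,0.185,0.235,0,0,0,0],
  [255,0.185,0.235,0,0,0,0],
  [255,0.185,0.235,0,0,0,0],
  [255,0.185,0.235,0,0,0,0],
  [255,0.185,0.235,0,0,0,0],
  [255,0.185,0.235,0,0,0,0],
  [255,0.185,0.235,0,0,0,0],
  [255,0.185,0.235,0,0,0,0],
  [255,0.185,0.235,0,0,0,0],
])

```text
time_s: 12.4
ee_pos: [0.6107, 0.1535, 0.2169]
eef_rot: [-3.142, -0.0, 2.912]
force: [-0.3, 0.4, -1.7]
grip_width: 0.0259
grip_force: 25.0
```

```bash
python3 - <<'E'
from h import *
s=snap('scene','s5.png');o=ctrl.get_obs(); p=o['ee_pos'];print(o['time_s'],p,o['force'])
u=proj(s,[p[0],p[1],p[2]-.1505]); a,b=int(u[0])-32,int(u[1])-24; print(u,a,b)
cv2.imwrite('pics/c5.png',cv2.resize(s['img'][b:b+48,a:a+64],(640,480),interpolation=cv2.INTER_CUBIC)[:,:,::-1])
A=[np.array(x) for x in [(.5663,.0501),(.5696,.1020),(.6183,.1629),(.6216,.2148)]]
i=1;d=(A[i+1]-A[i]);d/=np.linalg.norm(d); q=p[:2]-A[i]; print(i,'along',q@d,'off',q@[-d[1],d[0]])
E
```

```text
12.45 [0.61087453 0.15380975 0.21689688] [ 0.26683112  0.33214023 -0.9839128 ]
[366.00992425 226.72093602] 334 202
1 along 0.06624063740612095 off 0.0001220330434191191
```

View pics/c5.png

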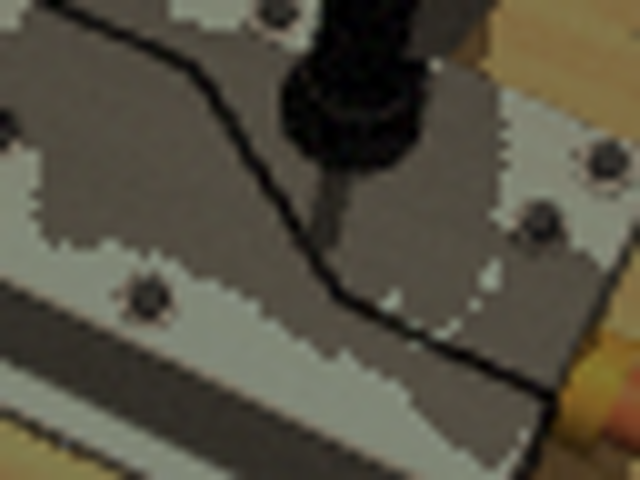

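```bash
python3 - <<'E'
from seam import *
s=dict(np.load('pics/s5.npz'))
for P in [(.5696,.1020),(.6183,.1629),(.6216,.2148)]: print(proj(s,[*P,.061]))
s=dict(np.load('pics/s1.npz'))
pose(s,[proj(s,[*P,.061]) for P in [(.5658,.042),(.5696,.1020),(.6183,.1629),(.622,.223)]])
E
```

```text
[353.53777607 208.348056  ]
[367.99144692 231.25816645]
[386.21820385 239.87203646]
bends [0.5703 0.1009] [0.6193 0.162 ] len 0.0783 (0.0780) yaw -0.0653 [-0.0616 -0.0579] ctr [0.5948 0.1315]
```

The nose is within about 1 mm of the joint, and the averaged views suggest a slight nudge to +x. Continuing.

Request:
apply_moves([
  [255,0.205,0.21,0,0,0,0],
  [255,0.205,0.21,0,0,0,0],
  [255,0.205,0.21,0,0,0,0],
  [255,0.205,0.21,0,0,0,0],
  [255,0.02,0.3,0,0,0,0],
  [255,0.02,0.3,0,0,0,0],
  [255,0.02,0.3,0,0,0,0],
  [255,0.02,0.3,0,0,0,0],
  [255,0.02,0.3,0,0,0,0],
  [255,0.02,0.3,0,0,0,0],
])

```text
time_s: 13.45
ee_pos: [0.62, 0.18, 0.217]
eef_rot: [3.142, 0.0, 2.912]
force: [0.3, 0.1, 0.3]
grip_width: 0.0254
grip_force: 25.0
```

Request:
apply_moves([
  [255,0.02,0.3,0,0,0,0],
  [255,0.02,0.3,0,0,0,0],
  [255,0.02,0.3,0,0,0,0],
  [255,0.02,0.3,0,0,0,0],
  [255,0.02,0.3,0,0,0,0],
  [255,0.02,0.3,0,0,0,0],
  [255,0.02,0.3,0,0,0,0],
  [255,0.02,0.3,0,0,0,0],
  [255,0.02,0.3,0,0,0,0],
  [255,0.02,0.3,0,0,0,0],
])

```text
time_s: 14.45
ee_pos: [0.622, 0.21, 0.2169]
eef_rot: [-3.142, -0.0, 2.912]
force: [-0.3, -0.5, -1.4]
grip_width: 0.0254
grip_force: 25.0
```

Request:
apply_moves([
  [255,0.02,0.3,0,0,0,0],
  [255,0.02,0.3,0,0,0,0],
  [255,0,0,0,0,0,0],
  [255,0,0,0,0,0,0],
  [255,0,0,0,0,0,0],
])

```text
time_s: 14.95
ee_pos: [0.6224, 0.2156, 0.2169]
eef_rot: [-3.142, -0.0, 2.912]
force: [-0.3, 0.4, -0.6]
grip_width: 0.0259
grip_force: 25.0
```

```bash
python3 - <<'E'
from h import *
s=snap('scene','s6.png');o=ctrl.get_obs(); p=o['ee_pos'];print(o['time_s'],p,o['force'],o['eef_rot'])
u=proj(s,[p[0],p[1],p[2]-.1505]); a,b=int(u[0])-32,int(u[1])-24; print(u,a,b)
cv2.imwrite('pics/c6.png',cv2.resize(s['img'][b:b+48,a:a+64],(640,480),interpolation=cv2.INTER_CUBIC)[:,:,::-1])
E
```

```text
15.0 [0.62239347 0.21560206 0.21695757] [ 0.20920817  0.20173809 -1.19791854] [-3.14156359e+00  6.91918713e-06  2.91166149e+00]
[386.72731219 239.30302657] 354 215
```

View pics/c6.png

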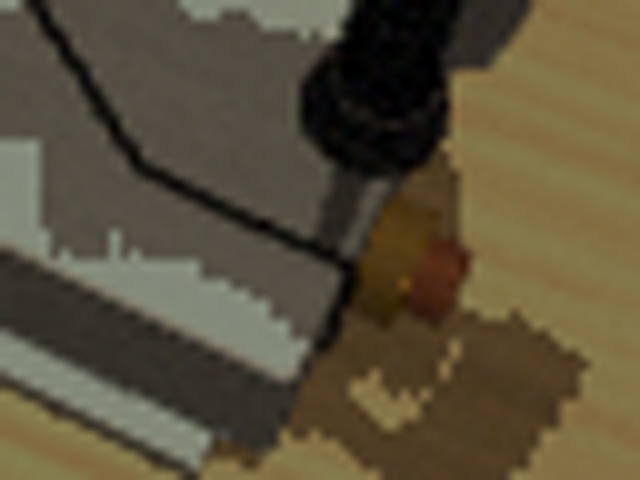

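The nose is over the far end at crop (338,250). I'll run on slightly, then lift and return to the stand.

Request:
apply_moves([
  [255,0.01,0.2,0,0,0,0],
  [255,0,0,0,0,0,0],
  [255,0,0,0.5,0,0,0],
  [255,0,0,1,0,0,0],
  [255,0,0,1.5,0,0,0],
  [255,0,0,1.5,0,0,0],
  [255,0,0,0.5,0,0,0],
  [255,-0.2,-1,0,0,0,0],
  [255,-0.2,-2,0,0,0,0],
  [255,-0.2,-2,0,0,0,0],
])

```text
time_s: 16.0
ee_pos: [0.616, 0.1658, 0.2661]
eef_rot: [-3.141, -0.001, 2.912]
force: [0.3, -0.2, -1.1]
grip_width: 0.0257
grip_force: 25.0
```

Request:
apply_moves([
  [255,-0.2,-2,0,0,0,0],
  [255,-0.2,-2,0,0,0,0],
  [255,-0.2,-2,0,0,0,0],
  [255,-0.2,-2,0,0,0,0],
  [255,-0.2,-2,0,0,0,0],
  [255,-0.2,-2,0,0,0,0],
  [255,-0.2,-2,0,0,0,0],
  [255,-0.3,-2,0,0,0,0],
  [255,-0.3,-2,0,0,0,0],
  [255,-0.3,-2,0,0,0,0],
])

```text
time_s: 17.0
ee_pos: [0.5925, -0.0347, 0.2666]
eef_rot: [-3.141, -0.001, 2.911]
force: [0.1, 0.3, -0.8]
grip_width: 0.0257
grip_force: 25.0
```

Request:
apply_moves([
  [255,-0.3,-2,0,0,0,0],
  [255,-0.3,-2,0,0,0,0],
  [255,-0.3,-2,0,0,0,0],
  [255,-0.2,-2,0,0,0,0],
  [255,0,-1.3,0,0,0,0],
  [255,0,-0.5,0,0,0,0],
  [255,0,0,0,0,0,0],
  [255,0,0,0,0,0,0],
  [255,0,0,0,0,0,0],
])

```text
time_s: 17.9
ee_pos: [0.5825, -0.1296, 0.2669]
eef_rot: [3.142, -0.0, 2.913]
force: [-0.6, -0.6, -1.0]
grip_width: 0.0255
grip_force: 25.0
```

Request:
apply_moves([
  [255,0.1,-0.1,-1,0,0,0],
  [255,0,0,-1.5,0,0,0],
  [255,0,0,-1.5,0,0,0],
  [255,0,0,-1.5,0,0,0],
  [255,0,0,-1.5,0,0,0],
  [255,0,0,-1,0,0,0],
  [255,0,0,-1,0,0,0],
  [255,0,0,-0.5,0,0,0],
  [255,0,0,-0.5,0,0,0],
  [255,0,0,-0.3,0,0,0],
])

```text
time_s: 18.9
ee_pos: [0.5836, -0.1313, 0.1638]
eef_rot: [-3.142, 0.0, 2.912]
force: [0.4, -0.4, -0.2]
grip_width: 0.0258
grip_force: 25.0
```

Request:
apply_moves([
  [255,0,0,-0.2,0,0,0],
  [255,0,0,-0.1,0,0,0],
  [255,0,0,0,0,0,0],
  [255,0,0,0,0,0,0],
])

```text
time_s: 19.3
ee_pos: [0.5836, -0.1313, 0.1612]
eef_rot: [3.142, 0.0, 2.912]
force: [-0.1, -0.3, -1.3]
grip_width: 0.0255
grip_force: 25.0
```

Inserted without contact force. Releasing gently, then retreating straight up.

Request:
apply_moves([
  [255,0,0,-0.05,0,0,0],
  [170,0,0,0,0,0,0],
  [120,0,0,0,0,0,0],
  [60,0,0,0,0,0,0],
  [0,0,0,0,0,0,0],
  [0,0,0,0,0,0,0],
  [0,0,0,0,0,0,0],
  [0,0,0,0,0,0,0],
  [0,0,0,0,0,0,0],
  [0,0,0,0,0,0,0],
])

```text
time_s: 20.3
ee_pos: [0.5835, -0.1313, 0.1605]
eef_rot: [-3.142, 0.0, 2.912]
force: [-0.1, 0.0, 0.5]
grip_width: 0.0918
grip_force: 0.0
```

Request:
apply_moves([
  [0,0,0,1,0,0,0],
  [0,0,0,2,0,0,0],
  [0,0,0,2,0,0,0],
  [0,0,0,2,0,0,0],
  [0,0,0,2,0,0,0],
  [0,0,0,2,0,0,0],
  [0,0,0,2,0,0,0],
  [0,0,0,1,0,0,0],
  [0,0,0,0,0,0,0],
  [0,0,0,0,0,0,0],
])

```text
time_s: 21.3
ee_pos: [0.5833, -0.1312, 0.2998]
eef_rot: [3.142, -0.001, 2.912]
force: [0.7, -0.4, 0.1]
grip_width: 0.0942
grip_force: 0.0
```

```bash
python3 - <<'E'
from h import *
s=snap('scene','s7.png');o=ctrl.get_obs();print(o['time_s'],o['ee_pos'],o['grip_width'],o['force'])
cv2.imwrite('pics/c7.png',cv2.resize(s['img'][130:280,180:380],(800,600),interpolation=cv2.INTER_CUBIC)[:,:,::-1])
E
```

```text
21.35 [ 0.58324478 -0.13119791  0.29938528] 0.09360453472253004 [-0.18767461  0.25845983  0.46577735]
```

View pics/c7.png

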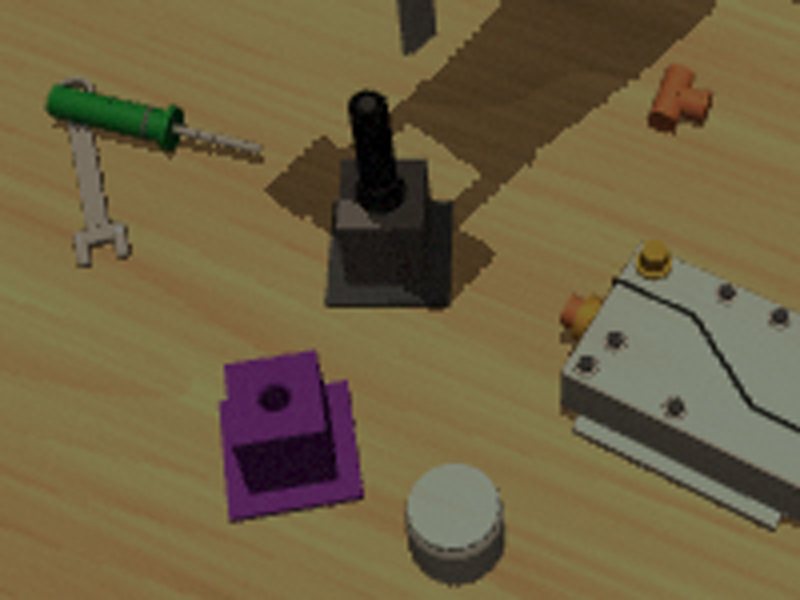

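The black pen stands upright in the grey stand, with its flange seated at crop (380,190). The tin, tee and wrench are where they were. The green look-alike had already toppled by itself by 2 s, before the arm came near it. Handing in.

```bash
python3 -c "
from station import ctrl
print(ctrl.hand_in())"
```

```text
the job is handed in; nothing more can be done
None
```

I guided the black pen's nose along the whole joint at about 3 cm/s and 5 mm above it, put the pen back upright in the grey stand, released it and handed the job in at about 21 s; the hand-in returned no verdict.

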